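# Clamp an RF module by walking a bar round a collar's sockets

### The arm

A 6-joint arm with a two-finger parallel gripper is mounted at the origin on the work surface; the furniture and walls round the work are solid. World frame = base frame: x ahead of the robot, y to its left, z up, the work surface at z = 0. Lengths are in m, angles in rad, forces in N, time in s.
With the tool pointing down it reaches from about 0.25 to 0.725 m from the base axis. Payload 4 kg.
Tool frame: the origin (TCP) lies at the very end of the fingers, on their centre line; the grasp point (between the pads) lies 19 mm behind it; z points along the fingers, y is the line along which they close (so a half turn about z gives the same grasp; the last joint's range is limited). The gripper opens to 85 mm and grips with 20 to 120 N. Pads are 22 mm wide; open, the fingers measure 114 mm over their backs; the gripper's body (76 mm by 85 mm) begins 54 mm behind the grasp point. The pads swing forward as they close: fully open they stand 13 mm farther back than shut.
Start: joints at [-1.263, 0.241, 0.005, 1.335, 0, 1.571], TCP at [0.151, -0.477, 0.231] pointing down, gripper open.
Joint ranges: [-2.72, 2.72], [-1.05, 1.87], [-1.09, 1.28], [-1.99, 2.15], [-1.42, 1.44], [-3.14, 3.14]. Speed limits (rad/s): [2.79, 2.79, 3.14, 3.14, 3.14, 3.14].

### API

Orientations are given as a unit quaternion [x, y, z, w].
In Python, from workcell import bot, vision, workorder, boxes_of gives the robot as it stands.
- The arm moves only by the tool send_rows, never from a script. Its argument "motion" is text: rows parted by semicolons, each of 5 numbers parted by spaces: the closure, from -1 (fully open) to 1 (shut), so that 0 is half open, then the shift along the tool's x, y, z in cm, then the turn about the tool's z in rad. In form: claw x y z twist; .... A call has 1 to 5 rows; each row is the pose to reach, as a shift and turn from the pose commanded when the call began, along the tool's axes at that moment; what a row does not reach only later rows make up. A row lasts 1/10 s, in which the tool goes at most 50 mm and 8.59 degrees, less where a joint would pass 70% of its speed; a pose out of reach is approached as far as the arm can. A call with a gripper value outside its range is refused whole. The fingers move at their own pace and stop on an object; the grip force is fixed at half the most. Time passes only in rows, so rows that repeat a pose let the fingers close. It gives the time, the measured TCP pose, the force, the opening and the grip force at its end, in the units of the state.
- bot.get_obs(): the state, without advancing time (a new reading comes with each control period).
- vision.camera(name): name is "side" or "top" or "wrist"; returns the picture (420x560x3 uint8, red, green, blue); there is no depth.
- vision.camera_model(name): a dict with "fov_y" (degrees; the focal length in pixels is half the picture's height over the tangent of half this angle, whatever the lens; pixels are square), "cx", "cy" (the principal point, pixels), "k1" (the pictures are not rectified: a ray, as slopes to the right and down, at radius r is drawn at 1 + k1 r^2 times it, then the intrinsics apply), "world_from_camera" (4x4, takes a point from camera to world coordinates); the wrist camera has in their place "hand_eye" (4x4, takes a point from camera to tool coordinates, whose origin is the TCP and whose axes are the flange's). Camera axes: x right, y down, z forward; pixel columns grow to the right and rows downward; lengths in m; the calibration is good to about 2 mm. A picture is of the moment at which its call begins: read the wrist's pose just before it. camera_model takes no time and is no camera call.
- workorder.job_done(): hands the job in; it is judged then, once.
Trained networks look in the newest picture that a camera, given by its name, has taken for a name from the list of things; names that differ only in an ending like _2 or _b are one class to them, and where a whole thing is asked for, a point or a joint stands for the part that bears it (a point fixed in the world has none). Each returns a list of dicts, best first, with "conf" (0 to 1); they miss things now and then, are a little off and sometimes report something else, mostly with a low value. They report only what shows in the picture. A call takes as long as a camera call. They do not tell look-alikes from the thing itself.
- boxes_of(camera, target): "rect" ([centre column, centre row, width, height] in pixels, round what is visible of it).
The state is a dict: "clock": time; "joint_pos": joint angles; "joint_vel": joint speeds; "tau": joint torques, N m; "eef_pos": TCP position; "tool_rot": TCP orientation; "ft_force": force on the tool from outside, world axes, zero at the start; "ft_torque": the same for the moment, N m; "grip_width": finger opening in m; "grasp_force": force on a finger pad.
Only numpy, scipy, OpenCV 4.12 (cv2) and the standard library are available. Lean on these libraries where they do the work, as an engineer would, in place of code of your own. Each camera call takes 0.05 s, during which the arm holds its last target. There are 200 camera calls.

### The job

The small metal module lies in its nest under the raised pad of the bench clamp. Take the steel bar from its rest, put its pin in the sockets of the ring collar on top of the clamp and wind the collar clockwise (seen from above), moving the bar back to another socket whenever the hood stops its swing, until the sprung pad has come down and grips the module snugly - firm, but not crushed. Turn the collar only with the bar, gently, then stand the bar back in its rest and leave the other small things where they are.

Things in the scene. Friction and masses are not known exactly. Their poses are not given: they have to be found in the camera images.
- press: the clamp's fixed aluminium frame: base plate 150 x 130 x 16 mm, rear column, crosshead, dark steel hood on top (hood top 130 mm above the bench). Origin: centre of the base's underside; z up, its -x side is its front. Collar and pad lie on the vertical axis through this origin. The threaded spindle on that axis is 22 mm thick and reaches at most 160 mm above the bench.
- window (a point): middle of the open front of the collar, 42 mm in front of the axis at the collar's top (119 mm above the bench); axes as the press. The hood hides the collar where the press's x is over -20 mm, so the bar's pin can swing at the sockets' radius (42 mm) only from 50 degrees on the -y side of the front to 50 degrees on the +y side; then lift it out and go back to another socket.
- collar: steel ring collar under the hood, 112 mm in diameter, 18 mm high; turns about the press's axis, does not rise. Origin: on the axis at its underside, 101 mm above the bench. Clockwise from above (at the open front from the press's -y to its +y side) drives the pad down 0.1 mm a degree. Turning it free takes 7 to 9 N at the bar's tip (some 4 N remain when the bar pauses); it stays where left.
- socket0 (a point): mouth of one socket of the collar (its own +x direction), 119 mm above the bench. The collar has eight square sockets 13 x 13 mm, 14 mm deep, 42 mm from the axis, 45 degrees apart, all alike. Once the pad meets the module the force at the bar's tip grows by about 0.16 N a degree: about 4 N more than when free is right.
- screw_head: brass bush on the hood with the screw it carries: threaded spindle, and at its foot under the crosshead a sprung round pad 34 mm wide. Origin: on the press's axis at the hood's top; it does not move as the pad does. The pad meets the module after 100 to 180 degrees of collar, found by feel; its spring takes 12 N per mm (1.2 N a degree). About 30 N of grip is wanted (12 to 50 N; over 75 N crushes).
- module_center (a point): centre of the module, a flat grey and aluminium metal box 60 x 44 x 20 mm with a brass connector at each end, lying in the low nest on the press's base below the pad (its top 36 mm above the bench). It stays there.
- bar_grip (a point): where to grasp the bar: on its axis, 63 mm above the pin's tip. The bar is steel, 100 mm long, about 160 g, upright in its rest at the start: below a round pin 11 mm thick and 36 mm long with a bevelled tip, above it a square handle 18 x 18 mm, 64 mm long. x and y are normal to the handle's faces, z points up the bar.
- bar_tip (a point): the tip of the bar's pin, at its lower end on the bar's axis. Between the robot's base and the clamp stands a monitor whose top is 420 mm above the bench: the arm must come over it.
- rest_hole0 (a point): centre of the mouth of the round 12.8 mm hole in the bar's rest, a fixed black block 56 x 56 x 34 mm; the mouth is 34 mm above the bench and the hole 26 mm deep (floor 8 mm above the bench); axes as the block's, z up. The bar stands in it with the pin on the floor of the hole.
- jar: bystander: white specimen jar, 47 mm wide, 50 mm high; origin at the centre of its underside
- adapter_a: bystander: silver stepped coaxial adapter, 20 mm wide, 34 mm high, standing; origin at the centre of its underside
- load_a: bystander: white coaxial load with a small red top, 21 mm wide, 32 mm high, standing; origin at the centre of its underside
- module: the module itself (see module_center); origin at the centre of its underside
- bar: the bar itself (see bar_grip); origin at the tip of its pin
There are look-alikes about, which are no part of the job. There is more than one size of the bar; the job needs the middle-sized.

How it is judged:
On the way, in this order (a step that is already met when the one before it is completed fails the run):
1. the bar's pin works on the collar (contact force between bar and collar above 2 N), for 0.1 s.
2. the pad, wound down, presses on the module while the bar is still away from its rest (contact force between screw_head and module above 3 N and horizontal distance between bar_tip and rest_hole0 above 0.04 m), for 0.1 s.
At the end, for the whole second after the job is handed in: The pad grips the module with 12 to 50 N, the module is still in its nest (moved less than 6 mm), and the bar stands at rest upright in its rest (pin at least 20 mm deep in the hole, leaning less than 0.15 rad) (contact force between screw_head and module between 12 and 50 N and distance of module_center from where it was at the start of the episode below 0.006 m and horizontal distance between bar_tip and rest_hole0 below 0.006 m and z of bar_tip in the frame of rest_hole0 below -0.02 m and angle between bar_tip's own z axis and vertical below 0.15 rad and linear speed of bar below 0.02 m/s); the robot touches nothing.
It fails at once if the pad crushes the module (more than 75 N) (contact force between screw_head and module above 75 N).
It fails at once if the bar is forced against the collar (more than 40 N) (contact force between bar and collar above 40 N).
It fails at once if the fingers touch the collar: it is turned with the bar only (contact force between any of the fingers, the arm and collar above 2 N).
It fails at once if a bystander is knocked away (more than 20 mm) (distance of any of jar, adapter_a, load_a from where it was at the start of the episode above 0.02 m).
It also fails if it takes over 72 s, if anything falls off the work surface, if the arm or the gripper's body presses on something with over 40 N, if the wrist force passes 120 N, or if a joint passes its speed limit or range.

## Working session

There is one attempt and no reset: what is moved stays moved. The work goes in short steps, Python scripts to look and compute and a tool call to move; the robot and the scene stay as the last step left them, time stands still between calls to the robot, and variables do not carry over. Pictures are saved under pics/ and viewed, at most 10 in all, crops included, and the job is handed in when it is done.

Besides the shell and the picture viewer there is one more tool, called after ">>>" by a JSON object that holds its "name" and its "arguments", one argument or row to a line. send_rows: Moves the arm, as the interface text tells. Its arguments: {"type":"object","properties":{"motion":{"type":"string"}},"required":["motion"]}

```bash
mkdir -p pics; ls; cat > h.py <<'E'
import numpy as np, cv2
from workcell import bot, vision, workorder, boxes_of
from scipy.spatial.transform import Rotation as R
def shot(n,f=None):
    im=vision.camera(n)
    if f: cv2.imwrite('pics/'+f,im[:,:,::-1])
    return im
def cam(n,obs=None):
    m=vision.camera_model(n)
    f=210/np.tan(np.radians(m['fov_y'])/2)
    if n=='wrist':
        T=np.eye(4);T[:3,:3]=R.from_quat(obs['tool_rot']).as_matrix();T[:3,3]=obs['eef_pos']
        T=T@np.array(m['hand_eye'])
    else: T=np.array(m['world_from_camera'])
    return f,m['cx'],m['cy'],m['k1'],T
def ray(c,uv):
    f,cx,cy,k,T=c
    d=np.array([(uv[0]-cx)/f,(uv[1]-cy)/f]);s=d.copy()
    for _ in range(20): s=d/(1+k*(s@s))
    v=T[:3,:3]@np.array([s[0],s[1],1]);return T[:3,3],v/np.linalg.norm(v)
def atz(c,uv,z):
    o,v=ray(c,uv);return o+v*(z-o[2])/v[2]
def proj(c,p):
    f,cx,cy,k,T=c
    q=T[:3,:3].T@(np.array(p)-T[:3,3]);s=q[:2]/q[2];s=s*(1+k*(s@s));return np.array([cx,cy])+f*s
E
python3 - <<'E'
from h import *
o=bot.get_obs();print({k:np.round(v,4).tolist() for k,v in o.items()})
names=['press','collar','screw_head','bar','rest_hole0','module','jar','adapter_a','load_a']
for n in ['top','side','wrist']:
    shot(n,n+'0.png');c=cam(n,o);print(n,np.round(c[4],3).tolist(),c[:4])
    for t in names:
        print(t,[(np.round(b['rect']).tolist(),round(b['conf'],2)) for b in boxes_of(n,t)[:4]])
E
```

```text
pics
{'clock': 0.0, 'joint_pos': [-1.263, 0.2414, 0.0037, 1.3352, 0.0, 1.5708], 'joint_vel': [0.0013, -0.0002, -0.0001, -0.0013, -0.0018, 0.0004], 'tau': [0.0011, -37.2316, 25.241, 0.017, 0.0003, 0.0], 'eef_pos': [0.1513, -0.4759, 0.2304], 'tool_rot': [0.9882, 0.1533, -0.0002, -0.001], 'ft_force': [-0.7686, 0.8285, -0.7482], 'ft_torque': [-0.0011, 0.0137, -0.0053], 'grasp_force': 0.0, 'grip_width': 0.0852}
top [[-0.008, -0.999, 0.036, 0.423], [-1.0, 0.009, 0.003, -0.202], [-0.004, -0.036, -0.999, 0.98], [0.0, 0.0, 0.0, 1.0]] (np.float64(496.3797652385247), 275.14153367099436, 201.01318702415668, 0.05988670236089051)
press [([271.0, 196.0, 88.0, 83.0], 0.97)]
collar [([277.0, 175.0, 55.0, 26.0], 0.82)]
screw_head [([273.0, 194.0, 19.0, 15.0], 0.55)]
bar [([375.0, 128.0, 25.0, 20.0], 0.92), ([355.0, 196.0, 14.0, 16.0], 0.58), ([343.0, 149.0, 13.0, 12.0], 0.4)]
rest_hole0 [([351.0, 197.0, 38.0, 42.0], 0.91)]
module []
jar [([325.0, 246.0, 28.0, 26.0], 0.8)]
adapter_a [([242.0, 244.0, 12.0, 9.0], 0.42)]
load_a [([223.0, 171.0, 7.0, 10.0], 0.39), ([357.0, 196.0, 17.0, 20.0], 0.36)]
side [
[... 332 characters left out ...]

screw_head [([284.0, 202.0, 16.0, 19.0], 0.67)]
bar [([212.0, 294.0, 19.0, 54.0], 0.75), ([238.0, 288.0, 9.0, 25.0], 0.63), ([214.0, 248.0, 14.0, 33.0], 0.55)]
rest_hole0 [([215.0, 268.0, 31.0, 32.0], 0.65)]
module [([284.0, 249.0, 23.0, 15.0], 0.67), ([214.0, 248.0, 15.0, 33.0], 0.39)]
jar [([227.0, 226.0, 24.0, 26.0], 0.78), ([215.0, 249.0, 11.0, 32.0], 0.3)]
adapter_a []
load_a []
wrist [[0.303, -0.907, -0.292, 0.226], [-0.953, -0.289, -0.09, -0.453], [-0.002, 0.305, -0.952, 0.373], [0.0, 0.0, 0.0, 1.0]] (np.float64(304.6136042267895), 281.5638982405611, 209.43232590379483, -0.04063449547158061)
press []
collar []
screw_head []
bar []
rest_hole0 []
module []
jar []
adapter_a []
load_a []
```

```bash
python3 - <<'E'
import cv2
a=cv2.imread('pics/top0.png')[90:290,190:410];b=cv2.imread('pics/side0.png')[170:340,170:390]
cv2.imwrite('pics/topc.png',cv2.resize(a,(660,600),interpolation=cv2.INTER_CUBIC))
cv2.imwrite('pics/sidec.png',cv2.resize(b,(770,595),interpolation=cv2.INTER_CUBIC))
E
```

```text
(no output)
```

View pics/topc.png

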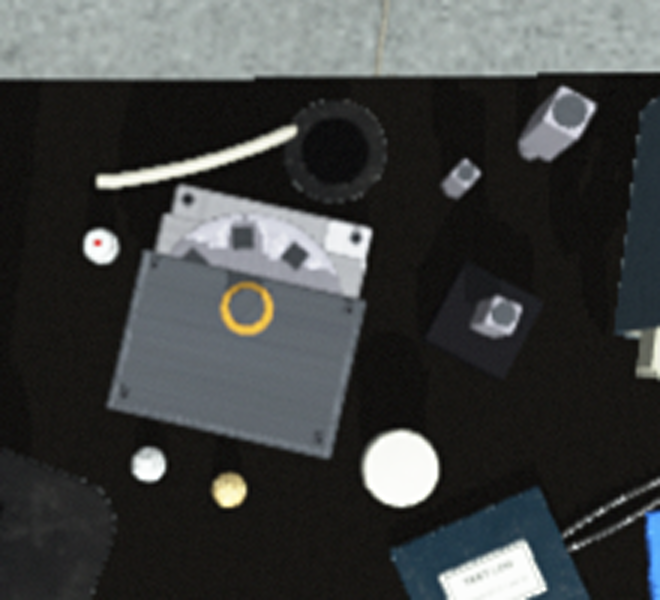

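View pics/sidec.png

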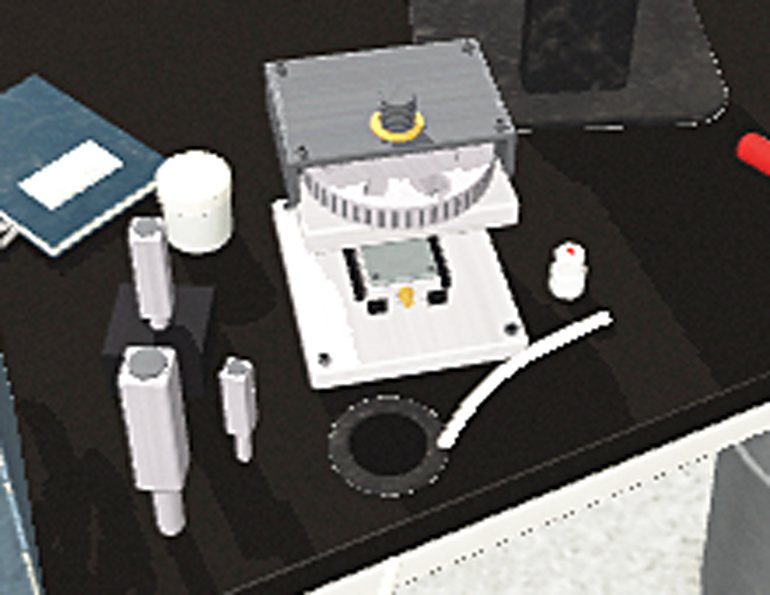

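View pics/top0.png

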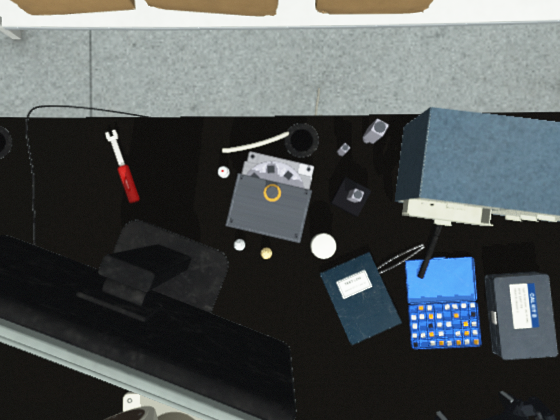

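```bash
python3 - <<'E'
from h import *
t=cam('top');s=cam('side')
T=lambda u,v:(190+u/3,90+v/3)
S=lambda u,v:(170+u/3.5,170+v/3.5)
def tri(a,b):
    o1,v1=ray(t,a);o2,v2=ray(s,b)
    A=np.stack([v1,-v2],1);k=np.linalg.lstsq(A,o2-o1,rcond=None)[0]
    return (o1+v1*k[0]).round(4),(o2+v2*k[1]).round(4)
print('bar top',atz(t,T(505,313),.108),tri(T(505,313),S(151,228)))
print('barbig top',tri(T(572,110),S(150,363)),'small',tri(T(466,172),S(237,367)))
print('bush',atz(t,T(247,309),.132),atz(s,S(397,123),.132))
for p in [(145,250),(363,300),(330,458),(108,408)]: print('hood',atz(t,T(*p),.13))
for p in [(178,185),(372,230)]: print('base',atz(t,T(*p),.016))
for p in [(243,237),(297,256),(195,258)]: print('sock',atz(t,T(*p),.119))
for p in [(465,262),(543,300),(503,380),(427,340)]: print('rest',atz(t,T(*p),.034))
print('instr corner',tri((400,210),(0,0)), 'jar',atz(t,(323,246),.05))
print('instr at z=.2/.3',atz(t,(400,200),.2),atz(t,(400,200),.3),'mon',atz(t,(292,352),.42),atz(t,(0,235),.42))
E
```

```text
bar top [ 0.46458031 -0.3449548   0.108     ] (array([ 0.4647, -0.3453,  0.106 ]), array([ 0.4668, -0.3397,  0.1052]))
barbig top (array([ 0.5789, -0.3805,  0.1319]), array([ 0.5806, -0.3762,  0.1313])) small (array([ 0.5524, -0.3279,  0.0743]), array([ 0.5536, -0.3251,  0.0741]))
bush [ 0.46699838 -0.19434784  0.132     ] [ 0.47225608 -0.19315118  0.132     ]
hood [ 0.5013826  -0.13627519  0.13      ]
hood [ 0.47167137 -0.26061164  0.13      ]
hood [ 0.38183912 -0.24084155  0.13      ]
hood [ 0.41131116 -0.11468343  0.13      ]
base [ 0.55404058 -0.14916511  0.016     ]
base [ 0.52361914 -0.27479921  0.016     ]
sock [ 0.50946634 -0.19225874  0.119     ]
sock [ 0.49815627 -0.22344534  0.119     ]
sock [ 0.49751086 -0.16435324  0.119     ]
rest [ 0.50077937 -0.33222645  0.034     ]
rest [ 0.47615742 -0.38120478  0.034     ]
rest [ 0.4256604  -0.35521561  0.034     ]
rest [ 0.45140673 -0.30752911  0.034     ]
instr corner (array([ 0.4307, -0.3248,  0.4818]), array([ 0.4405, -0.5392,  0.5349])) jar [ 0.3714542  -0.28731389  0.05      ]
instr at z=.2/.3 [ 0.45072392 -0.39460199  0.2       ] [ 0.44715283 -0.36988888  0.3       ] mon [ 0.27511043 -0.21731152  0.42      ] [0.40787284 0.10507723 0.42      ]
```

View pics/side0.png

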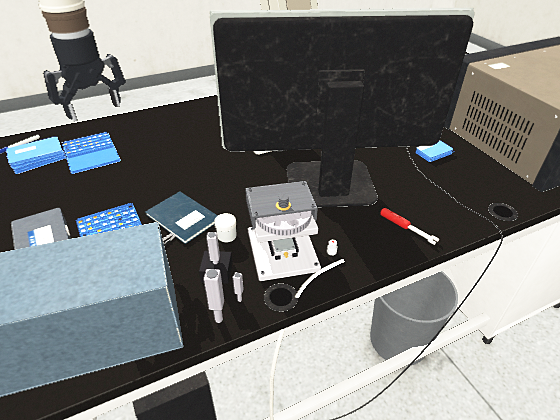

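```bash
python3 - <<'E'
from h import *
t=cam('top');s=cam('side')
def tri(a,b):
    o1,v1=ray(t,a);o2,v2=ray(s,b)
    A=np.stack([v1,-v2],1);k=np.linalg.lstsq(A,o2-o1,rcond=None)[0]
    return (o1+v1*k[0]).round(3),(o2+v2*k[1]).round(3)
print(atz(s,(183,347),0),tri((430,108),(168,283)),tri((400,200),(159,225)))
a=cv2.imread('pics/side0.png')[210:370,60:240];b=cv2.imread('pics/top0.png')[90:250,380:560]
cv2.imwrite('pics/inst.png',cv2.resize(np.hstack([a,b]),None,fx=2.2,fy=2.2))
E
```

```text
[ 6.05754832e-01 -4.53013682e-01 -1.11022302e-16] (array([ 0.601, -0.453,  0.17 ]), array([ 0.602, -0.45 ,  0.17 ])) (array([ 0.453, -0.408,  0.145]), array([ 0.446, -0.43 ,  0.15 ]))
```

View pics/inst.png

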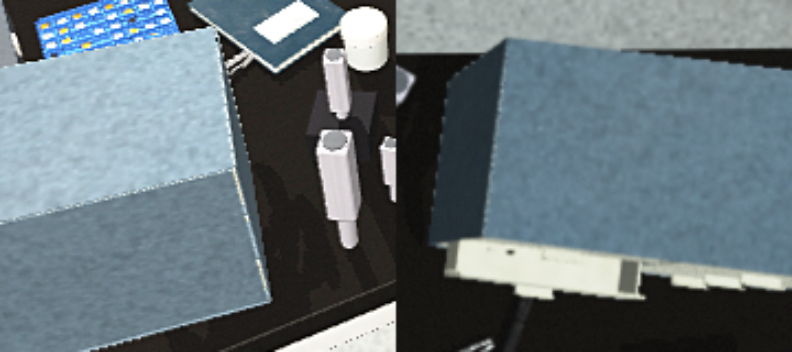

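>>> {"name": "send_rows", "arguments": {
  "motion": "-1 0 0 -4 0; -1 0 0 -8 0; -1 0 0 -12 0; -1 0 0 -16 0; -1 0 0 -18 0"
}}

```text
clock: 2.0
eef_pos: [0.1516, -0.477, 0.4152]
tool_rot: [0.988, 0.153, 0.0, 0.003]
ft_force: [-0.6, 0.4, 0.3]
grip_width: 0.0853
grasp_force: 0.0
```

>>> {"name": "send_rows", "arguments": {
  "motion": "-1 5 -0.4 0 0; -1 10 -0.9 0 0; -1 15 -1.3 0 0; -1 20 -1.8 0 0; -1 25 -2.2 0 0"
}}

```text
clock: 2.5
eef_pos: [0.3837, -0.3791, 0.4116]
tool_rot: [0.988, 0.153, 0.0, 0.0]
ft_force: [0.7, -0.9, -0.6]
grip_width: 0.0853
grasp_force: 0.0
```

>>> {"name": "send_rows", "arguments": {
  "motion": "-1 4 -0.4 2 0; -1 8.8 -0.8 5 0; -1 8.8 -0.8 9 0; -1 8.8 -0.8 13 0; -1 8.8 -0.8 16 0"
}}

```text
clock: 3.0
eef_pos: [0.4634, -0.3446, 0.2481]
tool_rot: [0.988, 0.154, -0.001, -0.001]
ft_force: [-0.7, 0.8, 0.3]
grip_width: 0.0853
grasp_force: 0.0
```

```bash
python3 - <<'E'
from h import *
o=bot.get_obs();print({k:np.round(v,4).tolist() for k,v in o.items() if k in('clock','joint_pos','eef_pos','tool_rot')})
im=shot('wrist','w1.png');c=cam('wrist',o)
print('pred bar top',proj(c,(.4646,-.345,.108)))
for b in boxes_of('wrist','bar')[:3]: print(b)
E
```

```text
{'clock': 3.0, 'joint_pos': [-0.6395, 0.3948, 0.2642, 1.4436, -0.0001, 2.1928], 'eef_pos': [0.4634, -0.3446, 0.2481], 'tool_rot': [0.9881, 0.154, -0.0012, -0.0012]}
pred bar top [282.56090485 195.56791385]
{'rect': [279.8, 189.8, 20.1, 36.7], 'conf': 0.86}
{'rect': [357.1, 84.6, 53.6, 44.7], 'conf': 0.69}
{'rect': [292.8, 98.8, 16.7, 18.1], 'conf': 0.62}
```

View pics/w1.png

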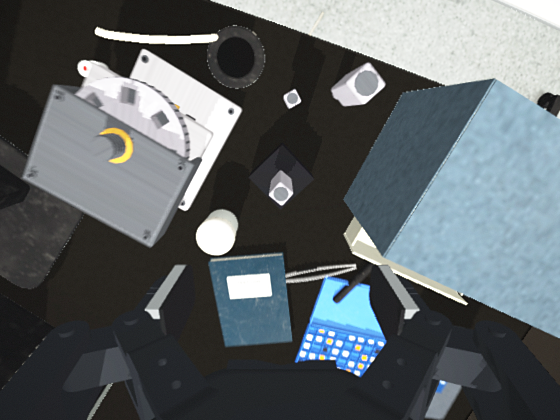

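```bash
python3 - <<'E'
from h import *
import json
o=bot.get_obs();c=cam('wrist',o)
im=cv2.imread('pics/w1.png')
a=cv2.resize(im[160:225,240:325],None,fx=6,fy=6,interpolation=cv2.INTER_CUBIC)
b=cv2.resize(im[60:125,60:200],None,fx=4,fy=4,interpolation=cv2.INTER_CUBIC)
H=np.zeros((a.shape[0]+b.shape[0],max(a.shape[1],b.shape[1])+0,3),np.uint8)
# undistortion negligible here
cv2.imwrite('pics/w1c.png',np.vstack([cv2.copyMakeBorder(a[:330],0,0,0,560-a.shape[1],cv2.BORDER_CONSTANT),b]) if a.shape[1]<=560 else a)
for p in [(128,94),(161,119),(97,101)]: print(atz(c,p,.119))
E
```

```text
[ 0.50997339 -0.19144171  0.119     ]
[ 0.49818474 -0.22245896  0.119     ]
[ 0.49658261 -0.16640834  0.119     ]
```

View pics/w1c.png

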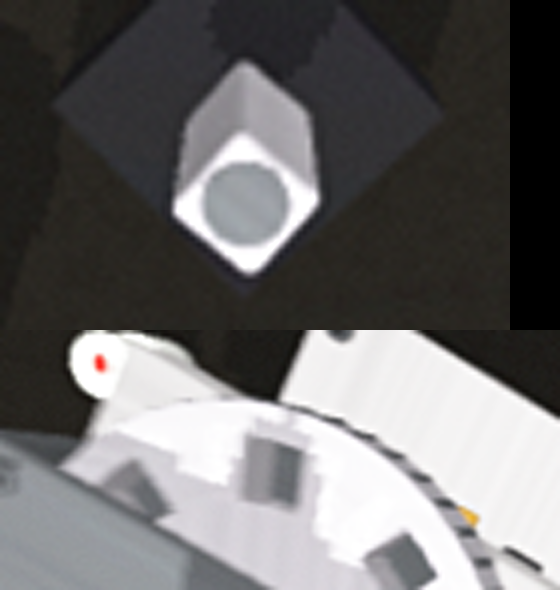

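```bash
python3 - <<'E'
from h import *
o=bot.get_obs();c=cam('wrist',o)
P=[atz(c,(240+u/6,160+v/6),.108) for u,v in [(245,130),(320,197),(250,275),(172,210)]]
for i in range(4):
    d=P[(i+1)%4]-P[i];print(np.linalg.norm(d),np.degrees(np.arctan2(d[1],d[0])))
ctr=atz(c,(281.2,193.8),.108);print(np.mean(P,0),ctr)
Rm=R.from_quat(o['tool_rot']).as_matrix();x=Rm[:,0];print('yaw',np.degrees(np.arctan2(x[1],x[0])))
print('tool shift',Rm.T@(np.array([.4646,-.345,.052])-o['eef_pos'])*100, Rm.T@(ctr-o['eef_pos'])*100)
E
```

```text
0.01604390929060409 -114.68798579305712
0.017050897419240874 157.17073826830324
0.01641130907430708 66.621877805725
0.01741811492635055 -24.063186616765314
[ 0.46333082 -0.34143262  0.108     ] [ 0.46345711 -0.34147406  0.108     ]
yaw 17.670817501059112
tool shift [ 0.40847601  0.40527764 19.38098147] [ 0.37014732 -0.01622122 13.78471001]
```

>>> {"name": "send_rows", "arguments": {
  "motion": "-1 0.4 0.2 2 -0.14; -1 0.4 0.2 4 -0.28; -1 0.4 0.2 6 -0.42; -1 0.4 0.2 8 -0.56; -1 0.4 0.2 8 -0.70"
}}

```text
clock: 3.6
eef_pos: [0.4675, -0.3464, 0.1705]
tool_rot: [0.874, 0.485, -0.0, -0.001]
ft_force: [0.1, -0.4, -0.6]
grip_width: 0.0853
grasp_force: 0.0
```

>>> {"name": "send_rows", "arguments": {
  "motion": "-1 0 0 0 -0.126; -1 0 0 2 -0.126; -1 0 0 4 -0.126; -1 0 0 4 -0.126; -1 0 0 4 -0.126"
}}

```text
clock: 4.1
eef_pos: [0.4687, -0.3473, 0.1329]
tool_rot: [0.844, 0.537, 0.0, 0.001]
ft_force: [0.0, -0.2, -0.7]
grip_width: 0.0857
grasp_force: 0.0
```

```bash
python3 - <<'E'
from h import *
o=bot.get_obs();print({k:np.round(v,4).tolist() for k,v in o.items() if k in('clock','joint_pos','eef_pos','tool_rot')})
im=shot('wrist','w2.png');c=cam('wrist',o)
Rm=R.from_quat(o['tool_rot']).as_matrix();x=Rm[:,0];print('yaw',np.degrees(np.arctan2(x[1],x[0])))
print('pred bar top',proj(c,(.464,-.343,.108)),'rest corners',[proj(c,p).round().tolist() for p in [(.5008,-.332,.034),(.476,-.381,.034),(.4257,-.355,.034),(.4514,-.3075,.034)]])
print('shift',Rm.T@(np.array([.464,-.343,.052])-o['eef_pos'])*100)
print([b['rect'] for b in boxes_of('wrist','bar')[:3]])
E
```

```text
{'clock': 4.1, 'joint_pos': [-0.6377, 0.46, 0.0603, 1.1694, -0.0, 1.3704], 'eef_pos': [0.4687, -0.3473, 0.1329], 'tool_rot': [0.8437, 0.5369, 0.0003, 0.0008]}
yaw 64.94471322681107
pred bar top [271.25509218 244.85918912] rest corners [[309.0, 178.0], [306.0, 240.0], [240.0, 238.0], [241.0, 176.0]]
shift [ 0.19350864 -0.62277449  8.09006035]
[[459.4, 213.6, 131.2, 83.3], [273.4, 228.8, 26.7, 56.3]]
```

View pics/w2.png

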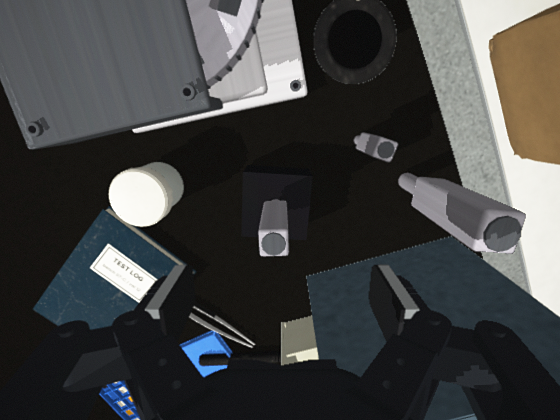

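>>> {"name": "send_rows", "arguments": {
  "motion": "-1 0.2 -0.5 2.5 0; -1 0.2 -0.5 5 0; -1 0.2 -0.5 7 0; -1 0.2 -0.5 8.1 0; -1 0.2 -0.5 8.1 0"
}}

```text
clock: 4.7
eef_pos: [0.4639, -0.3424, 0.0497]
tool_rot: [0.844, 0.537, -0.0, -0.001]
ft_force: [-0.5, 0.7, 0.3]
grip_width: 0.0852
grasp_force: 0.0
```

>>> {"name": "send_rows", "arguments": {
  "motion": "0 0 0 0 0; 0.5 0 0 0 0; 1 0 0 0 0; 1 0 0 0 0; 1 0 0 0 0"
}}

```text
clock: 5.2
eef_pos: [0.4646, -0.343, 0.051]
tool_rot: [0.844, 0.537, 0.0, 0.001]
ft_force: [-0.8, -0.2, 2.4]
grip_width: 0.0174
grasp_force: 58.7
```

>>> {"name": "send_rows", "arguments": {
  "motion": "1 0 0 0 0; 1 0 0 0 0; 1 0 0 0 0; 1 0 0 0 0; 1 0 0 0 0"
}}

```text
clock: 5.7
eef_pos: [0.4647, -0.3429, 0.051]
tool_rot: [0.844, 0.537, 0.0, 0.001]
ft_force: [-1.7, 1.2, 5.6]
grip_width: 0.0174
grasp_force: 58.8
```

>>> {"name": "send_rows", "arguments": {
  "motion": "1 0 0 -2 0; 1 0 0 -5 0; 1 0 0 -9 0; 1 0 0 -13 -0.14; 1 0 0 -15 -0.28"
}}

```text
clock: 6.2
eef_pos: [0.4653, -0.3433, 0.2035]
tool_rot: [0.758, 0.652, 0.001, 0.002]
ft_force: [-0.2, -0.3, -0.5]
grip_width: 0.0173
grasp_force: 60.7
```

```bash
python3 - <<'E'
from h import *
o=bot.get_obs();print({k:np.round(v,4).tolist() for k,v in o.items() if k not in('joint_vel','tau')})
im=shot('wrist','w3.png')
Rm=R.from_quat(o['tool_rot']).as_matrix();c=cam('wrist',o)
for z in (-56,44): print(proj(c,np.array(o['eef_pos'])+Rm@np.array([0,0,z/1000])))
print('shift',Rm.T@(np.array([.5097,-.1918,.2])-o['eef_pos'])*100,'yaw',np.degrees(np.arctan2(Rm[1,0],Rm[0,0])))
cv2.imwrite('pics/w3c.png',cv2.resize(cv2.imread('pics/w3.png')[150:420,180:380],None,fx=2.2,fy=2.2))
E
```

```text
{'clock': 6.2, 'joint_pos': [-0.6357, 0.4055, 0.1645, 1.3257, 0.0002, 1.0863], 'eef_pos': [0.4653, -0.3433, 0.2035], 'tool_rot': [0.7585, 0.6517, 0.0005, 0.002], 'ft_force': [-0.1943, -0.3248, -0.5132], 'ft_torque': [0.0055, -0.0043, -0.0322], 'grasp_force': 60.7436, 'grip_width': 0.0173}
[281.32742356 345.4760322 ]
[281.64398991 235.54073283]
shift [15.64496008  2.1030334   0.32858081] yaw 81.33661669791844
```

View pics/w3c.png

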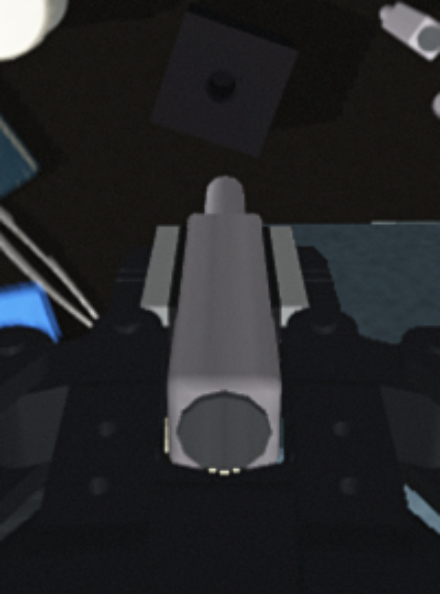

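>>> {"name": "send_rows", "arguments": {
  "motion": "1 4 0.5 0 -0.14; 1 8 1 0 -0.28; 1 12 1.6 0 -0.42; 1 15 2 0 -0.56; 1 15.6 2.1 0 -0.7"
}}

```text
clock: 6.75
eef_pos: [0.5093, -0.1882, 0.1984]
tool_rot: [0.488, 0.873, 0.0, -0.002]
ft_force: [-0.4, -1.2, -1.0]
grip_width: 0.0175
grasp_force: 60.7
```

>>> {"name": "send_rows", "arguments": {
  "motion": "1 0 0 0 -0.14; 1 0 0 0 -0.28; 1 0 0 0 -0.42; 1 0 0 0 -0.56; 1 0 0 0 -0.7"
}}

```text
clock: 7.25
eef_pos: [0.5086, -0.1914, 0.1982]
tool_rot: [0.162, 0.987, 0.0, -0.002]
ft_force: [0.0, -0.6, -1.8]
grip_width: 0.0173
grasp_force: 60.8
```

>>> {"name": "send_rows", "arguments": {
  "motion": "1 0 0 0 -0.14; 1 0 0 0 -0.28; 1 0 0 0 -0.34; 1 0 0 0 -0.34; 1 0 0 0 -0.34"
}}

```text
clock: 7.75
eef_pos: [0.5089, -0.1916, 0.199]
tool_rot: [-0.005, 1.0, 0.0, -0.001]
ft_force: [0.3, 0.0, -1.6]
grip_width: 0.0175
grasp_force: 60.7
```

```bash
python3 - <<'E'
from h import *
o=bot.get_obs();print({k:np.round(v,4).tolist() for k,v in o.items() if k not in('joint_vel','tau')})
im=shot('wrist','w4.png')
Rm=R.from_quat(o['tool_rot']).as_matrix();c=cam('wrist',o)
for p in [(.5097,-.1918,.119),(.498,-.223,.119),(.497,-.165,.119)]: print(proj(c,p))
# hole check with w3
print('yaw',np.degrees(np.arctan2(Rm[1,0],Rm[0,0])))
o2=dict(eef_pos=[0.4653,-0.3433,0.2035],tool_rot=[0.7585,0.6517,0.0005,0.002]);print('hole',atz(cam('wrist',o2),(280.5,189),.034))
E
```

```text
{'clock': 7.75, 'joint_pos': [-0.3601, 0.3443, 0.0624, 1.2912, 0.0, -0.3698], 'eef_pos': [0.5089, -0.1916, 0.199], 'tool_rot': [-0.0048, 1.0, 0.0004, -0.0011], 'ft_force': [0.2807, 0.0343, -1.6386], 'ft_torque': [0.0192, -0.0203, 0.0393], 'grasp_force': 60.7446, 'grip_width': 0.0175}
[281.51405613 219.34303989]
[240.73786919 204.4847601 ]
[316.84756215 203.91609801]
yaw -179.44491952331626
hole [ 0.46467245 -0.34231778  0.034     ]
```

View pics/w4.png

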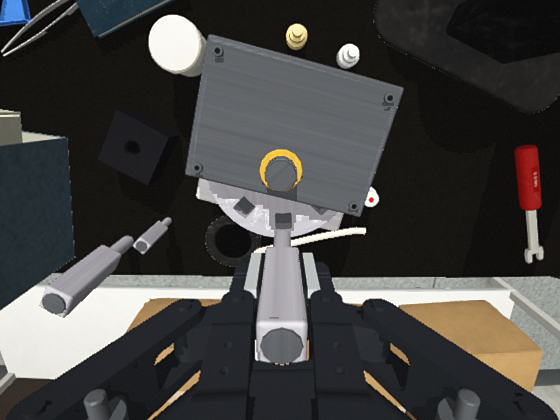

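```bash
python3 - <<'E'
import cv2
g=cv2.cvtColor(cv2.imread('pics/w4.png'),cv2.COLOR_BGR2GRAY)
for r in range(200,246,1): print(r,' '.join('%3d'%v for v in g[r,266:302]))
print()
for r in range(194,220,1): print(r,' '.join('%3d'%v for v in g[r,228:260]))
E
```

```text
200 146 146 146 147 148 147 149 148 145 145 145 144 145 147 148 153 150 151 149 146 150 148 153 152 126  91  89  78  68  62  64  83  92  96 101  99
201 149 146 144 145 147 146 149 148 147 147 145 143 144 147 149 150 150 148 146 144 146 149 151 155 154 151 151 148 122  88  86  79  76  76  79  83
202 148 145 146 146 148 149 147 148 150 146 143 143 147 146 148 148 150 147 146 143 144 145 144 149 151 152 149 152 147 147 149 146 123 104  89  80
203 150 145 144 145 149 147 147 148 149 146 143 142 146 147 149 149 148 147 146 144 144 146 146 149 150 152 149 147 146 146 147 149 147 152 152 150
204 148 145 146 144 147 147 147 147 148 147 145 143 146 146 149 148 150 148 147 144 145 147 147 149 149 152 146 147 144 144 143 146 147 152 151 152
205 148 146 143 146 148 146 146 149 148 149 145 142 148 148 147 151 149 149 146 144 145 147 148 149 150 149 148 145 145 144 145 146 146 149 151 149
206 148 145 144 146 145 150 148 148 148 147 146 144 146 147 148 149 149 149 147 144 143 147 148 147 151 150 150 148 144 142 145 146 146 149 150 149
207 147 142 143 144 146 148 147 149 148 147 147 144 143 147 147 
[... 8440 characters left out ...]
 208 208 209 221 225 238 223 225 232 242
215 196 218 212 209 209 210 209 210 209 211 214 216 205 171 155 154 158 162 160 159 186 208 210 209 218 212 229 238 226 235 237 227
216  74 195 217 214 210 211 210 211 211 210 214 213 218 210 180 160 153 157 160 183 206 210 208 209 226 220 223 236 225 228 216 219
217  26  77 196 219 215 213 212 212 211 212 213 213 216 216 218 194 163 155 181 207 210 209 207 206 206 224 219 219 228 223 219 220
218  31  21  72 194 216 213 209 210 210 209 210 209 209 210 213 215 205 180 205 210 207 210 209 208 212 216 222 208 215 217 205 206
219  33  30  23  70 184 218 208 205 204 205 204 205 205 204 205 209 209 209 209 209 208 209 209 216 206 213 207 224 217 224 205 200
```

```bash
python3 - <<'E'
from h import *
o=bot.get_obs();c=cam('wrist',o)
Rm=R.from_quat(o['tool_rot']).as_matrix()
A=np.array([.467,-.194])
for p in [(282.9,220.8),(244,206)]:
    w=atz(c,p,.119);d=w[:2]-A;print(w,np.hypot(*d),np.degrees(np.arctan2(d[1],d[0])),(Rm.T@(w-o['eef_pos']))*100)
for p in [(275,213),(291.2,212.3),(291.2,229),(274.8,229)]: print(atz(c,p,.119))
# bush circle: orange mask centroid at z .13ish
im=cv2.imread('pics/w4.png');hsv=cv2.cvtColor(im,cv2.COLOR_BGR2HSV);m=cv2.inRange(hsv,(12,120,90),(32,255,255));m[:130]=0;m[210:]=0;m[:,:240]=0;m[:,330:]=0
pts=cv2.findNonZero(m);print(cv2.boundingRect(pts),cv2.fitEllipse(cv2.convexHull(pts)))
(e,_,_)=cv2.fitEllipse(cv2.convexHull(pts))
for z in(.13,.134,.138):print(z,atz(c,e,z))
E
```

```text
[ 0.51118147 -0.19080927  0.119     ] 0.04429653912557198 4.130652479351422 [-0.23087915  0.07865208  8.03067275]
[ 0.49947476 -0.22068737  0.119     ] 0.04203362635522516 -39.41296222454704 [ 0.96996354 -2.8971599   8.03058815]
[ 0.50487091 -0.19696262  0.119     ]
[ 0.50418042 -0.18450406  0.119     ]
[ 0.51793047 -0.18423341  0.119     ]
[ 0.51805739 -0.19707277  0.119     ]
(260, 149, 43, 42) ((280.6393737792969, 169.81980895996094), (42.49774169921875, 42.52327346801758), 17.549386978149414)
0.13 [ 0.4693696 -0.1929197  0.13     ]
0.134 [ 0.46865692 -0.19291627  0.134     ]
0.138 [ 0.46794424 -0.19291285  0.138     ]
```

>>> {"name": "send_rows", "arguments": {
  "motion": "1 -0.26 0.03 1 0; 1 -0.26 0.03 2 0; 1 -0.26 0.03 3 0; 1 -0.26 0.03 3.2 0; 1 -0.26 0.03 3.2 0"
}}

```text
clock: 8.3
eef_pos: [0.5114, -0.1913, 0.1673]
tool_rot: [-0.006, 1.0, 0.0, -0.001]
ft_force: [-0.3, -1.0, -0.6]
grip_width: 0.0173
grasp_force: 60.7
```

>>> {"name": "send_rows", "arguments": {
  "motion": "1 0 0 0.2 0; 1 0 0 0.4 0; 1 0 0 0.5 0; 1 0 0 0.6 0; 1 0 0 0.6 0"
}}

```text
clock: 8.8
eef_pos: [0.512, -0.1915, 0.1623]
tool_rot: [-0.006, 1.0, 0.0, -0.0]
ft_force: [0.5, -1.3, -2.0]
grip_width: 0.017
grasp_force: 60.7
```

>>> {"name": "send_rows", "arguments": {
  "motion": "1 0 0 0.15 0; 1 0 0 0.3 0; 1 0 0 0.3 0; 1 0 0 0.3 0; 1 0 0 0.3 0"
}}

```text
clock: 9.3
eef_pos: [0.5121, -0.1915, 0.1593]
tool_rot: [-0.006, 1.0, 0.0, 0.0]
ft_force: [-0.3, 0.0, -1.2]
grip_width: 0.0173
grasp_force: 60.7
```

>>> {"name": "send_rows", "arguments": {
  "motion": "1 0 0 0.15 0; 1 0 0 0.3 0; 1 0 0 0.5 0; 1 0 0 0.5 0; 1 0 0 0.5 0"
}}

```text
clock: 9.8
eef_pos: [0.512, -0.1915, 0.1542]
tool_rot: [-0.006, 1.0, 0.0, -0.0]
ft_force: [0.3, 0.3, -0.9]
grip_width: 0.0171
grasp_force: 60.7
```

>>> {"name": "send_rows", "arguments": {
  "motion": "1 0 0 0 -0.02"
}}

```text
clock: 9.9
eef_pos: [0.5121, -0.1915, 0.1543]
tool_rot: [-0.017, 1.0, -0.0, 0.0]
ft_force: [-0.8, -0.4, -1.4]
grip_width: 0.0172
grasp_force: 60.7
```

>>> {"name": "send_rows", "arguments": {
  "motion": "1 0.01 -0.29 0 0.07; 1 0.04 -0.58 0 0.14; 1 0.09 -0.87 0 0.21; 1 0.16 -1.16 0 0.28; 1 0.25 -1.44 0 0.35"
}}

```text
clock: 10.4
eef_pos: [0.5111, -0.2032, 0.1544]
tool_rot: [0.158, 0.987, 0.003, 0.001]
ft_force: [3.6, 6.5, -1.7]
grip_width: 0.0174
grasp_force: 60.7
```

```bash
cat > st.py <<'E'
from h import *
A=np.array([.469,-.193])
o=bot.get_obs();p=np.array(o['eef_pos']);d=p[:2]-A;Rm=R.from_quat(o['tool_rot']).as_matrix()
f=np.array(o['ft_force']);u=d/np.hypot(*d);t=np.array([u[1],-u[0]])
print('t',o['clock'],'ang',np.degrees(np.arctan2(d[1],d[0])).round(2),'R',np.hypot(*d).round(4),'z',p[2].round(4),'xyz',p.round(4),'yaw',np.degrees(np.arctan2(Rm[1,0],Rm[0,0])).round(1),'tilt',np.degrees(np.arccos(-Rm[2,2])).round(2),'F',f.round(2),'Frad',(f[:2]@u).round(2),'Ftan(cw)',(f[:2]@t).round(2),'T',np.round(o['ft_torque'],3),'j6',round(o['joint_pos'][5],2),'w',round(o['grip_width'],4))
E
python3 st.py
```

```text
t 10.4 ang -13.6 R 0.0434 z 0.1544 xyz [ 0.5111 -0.2032  0.1544] yaw 161.8 tilt 0.38 F [ 3.63  6.5  -1.7 ] Frad 2.0 Ftan(cw) -7.18 T [ 1.656 -0.717  0.012] j6 -0.06 w 0.0174
```

>>> {"name": "send_rows", "arguments": {
  "motion": "1 0.01 -0.29 0 0.07; 1 0.04 -0.58 0 0.14; 1 0.09 -0.87 0 0.21; 1 0.16 -1.16 0 0.28; 1 0.25 -1.44 0 0.35"
}}

```text
clock: 10.9
eef_pos: [0.5052, -0.2166, 0.1545]
tool_rot: [0.328, 0.945, 0.003, 0.001]
ft_force: [4.3, 5.1, -2.8]
grip_width: 0.0173
grasp_force: 60.4
```

```bash
python3 st.py
```

```text
t 10.9 ang -33.11 R 0.0432 z 0.1545 xyz [ 0.5052 -0.2166  0.1545] yaw 141.7 tilt 0.38 F [ 4.32  5.11 -2.78] Frad 0.83 Ftan(cw) -6.64 T [ 1.33  -1.266 -0.034] j6 0.26 w 0.0173
```

>>> {"name": "send_rows", "arguments": {
  "motion": "1 0.01 -0.29 0 0.07; 1 0.04 -0.58 0 0.14; 1 0.09 -0.87 0 0.21; 1 0.16 -1.16 0 0.28; 1 0.25 -1.44 0 0.35"
}}

```text
clock: 11.4
eef_pos: [0.4951, -0.2273, 0.1546]
tool_rot: [0.487, 0.873, 0.003, 0.002]
ft_force: [6.0, 3.2, -5.2]
grip_width: 0.0175
grasp_force: 60.2
```

```bash
python3 st.py
```

```text
t 11.4 ang -52.75 R 0.0431 z 0.1546 xyz [ 0.4951 -0.2273  0.1546] yaw 121.7 tilt 0.38 F [ 5.97  3.24 -5.16] Frad 1.04 Ftan(cw) -6.71 T [ 0.871 -1.644 -0.034] j6 0.58 w 0.0175
```

>>> {"name": "send_rows", "arguments": {
  "motion": "1 0.01 -0.22 0 0.05; 1 0.02 -0.44 0 0.105; 1 0.02 -0.44 0 0.105"
}}

```text
clock: 11.7
eef_pos: [0.491, -0.2299, 0.1546]
tool_rot: [0.532, 0.847, 0.002, 0.002]
ft_force: [5.9, 2.5, -4.9]
grip_width: 0.017
grasp_force: 60.3
```

```bash
python3 st.py
```

```text
t 11.7 ang -59.25 R 0.043 z 0.1546 xyz [ 0.491  -0.2299  0.1546] yaw 115.7 tilt 0.34 F [ 5.9   2.48 -4.88] Frad 0.89 Ftan(cw) -6.33 T [ 0.64  -1.385 -0.058] j6 0.68 w 0.017
```

>>> {"name": "send_rows", "arguments": {
  "motion": "1 0 0.15 0 0; 1 0 0.3 0 0; 1 0 0.3 0 0; 1 0 0.3 0 0"
}}

```text
clock: 12.1
eef_pos: [0.4914, -0.2295, 0.1545]
tool_rot: [0.532, 0.847, 0.0, 0.0]
ft_force: [1.9, 1.3, -1.8]
grip_width: 0.0173
grasp_force: 60.7
```

```bash
python3 st.py
```

```text
t 12.1 ang -58.53 R 0.0428 z 0.1545 xyz [ 0.4914 -0.2295  0.1545] yaw 115.7 tilt 0.03 F [ 1.95  1.33 -1.83] Frad -0.12 Ftan(cw) -2.36 T [ 0.111 -0.549 -0.015] j6 0.69 w 0.0173
```

>>> {"name": "send_rows", "arguments": {
  "motion": "1 0 0.12 0 0; 1 0 0.12 -1 0; 1 0 0.12 -3 0; 1 0 0.12 -4.5 -0.1; 1 0 0.12 -4.5 -0.24"
}}

```text
clock: 12.6
eef_pos: [0.4932, -0.2298, 0.2026]
tool_rot: [0.425, 0.905, -0.0, 0.002]
ft_force: [-0.6, -0.2, -0.8]
grip_width: 0.017
grasp_force: 60.7
```

```bash
python3 st.py; python3 - <<'E'
from h import *
o=bot.get_obs();Rm=R.from_quat(o['tool_rot']).as_matrix()
print(Rm.T@(np.array([.5053,-.1703,.199])-o['eef_pos'])*100)
E
```

```text
t 12.6 ang -56.69 R 0.0441 z 0.2026 xyz [ 0.4932 -0.2298  0.2026] yaw 129.7 tilt 0.27 F [-0.61 -0.19 -0.81] Frad -0.18 Ftan(cw) 0.62 T [-0.011 -0.031  0.021] j6 0.44 w 0.017
[3.81152264 4.73284837 0.3508435 ]
```

>>> {"name": "send_rows", "arguments": {
  "motion": "1 1.5 1.5 0 -0.14; 1 3 3.5 0 -0.28; 1 3.8 4.7 0 -0.42; 1 3.8 4.7 0 -0.56; 1 3.8 4.7 0 -0.7"
}}

```text
clock: 13.1
eef_pos: [0.5041, -0.1693, 0.2]
tool_rot: [0.088, 0.996, -0.0, -0.0]
ft_force: [-1.4, -0.6, -1.5]
grip_width: 0.0172
grasp_force: 60.8
```

>>> {"name": "send_rows", "arguments": {
  "motion": "1 0 0 0 -0.14; 1 0 0 0 -0.28; 1 0 0 0 -0.42; 1 0 0 0 -0.56; 1 0 0 0 -0.7"
}}

```text
clock: 13.6
eef_pos: [0.5039, -0.17, 0.2]
tool_rot: [-0.258, 0.966, -0.0, -0.0]
ft_force: [-0.4, -0.2, -1.4]
grip_width: 0.0172
grasp_force: 60.8
```

```bash
python3 st.py; python3 - <<'E'
from h import *
o=bot.get_obs();im=shot('wrist','w5.png');c=cam('wrist',o)
g=cv2.cvtColor(im,cv2.COLOR_RGB2GRAY)
for a in (-57.5,-12.5,32.5): print(a,proj(c,(.469+.042*np.cos(np.radians(a)),-.193+.042*np.sin(np.radians(a)),.119)))
u,v=proj(c,(.469+.042*np.cos(np.radians(32.5)),-.193+.042*np.sin(np.radians(32.5)),.119)).astype(int)
for r in range(v-16,v+18): print(r,' '.join('%3d'%x for x in g[r,u-18:u+18]))
print(u-18)
E
```

```text
t 13.6 ang 33.38 R 0.0418 z 0.2 xyz [ 0.5039 -0.17    0.2   ] yaw -150.1 tilt 0.04 F [-0.36 -0.24 -1.38] Frad -0.43 Ftan(cw) 0.0 T [ 0.027 -0.017 -0.006] j6 -0.85 w 0.0172
-57.5 [221.55371932 166.81718323]
-12.5 [241.49488813 204.60432005]
32.5 [280.95785821 218.1335243 ]
202 188 185 186 188 188 188 188 186 189 187 189 190 192 191 144 100 100 123 129 131 130 130 129 132 134 136 137 136 135 133 133 132 131 133 133 133
203 188 189 189 189 190 189 189 192 188 189 187 189 191 196 190 145  96 102 121 129 130 131 129 130 132 132 136 136 138 135 133 133 132 131 134 134
204 188 188 187 187 188 185 187 184 189 187 187 185 187 187 190 189 148 105  97 117 129 130 130 131 130 130 131 137 137 137 135 135 134 132 131 134
205 186 187 186 188 188 188 189 189 187 190 189 190 189 189 192 194 195 165 112  95 114 129 129 131 130 130 131 131 133 137 139 136 133 135 131 133
206 189 190 191 191 191 190 191 192 192 193 192 192 193 193 194 195 195 198 180 118  98 111 128 131 129 129 129 131 132 135 138 136 135 134 134 132
207 189 191 192 191 192 193 194 193 194 193 194 194 195 195 195 193 197 196 197 185 132
[... 3508 characters left out ...]
 239 241 242 240 239 213 184 183 187 188 193 196 201 200 210 234 243 245 243 205 192 182 183 186 186 187
232 250 249 249 247 245 242 241 238 239 240 240 242 243 240 208 175 175 182 188 190 196 198 200 201 201 204 231 242 244 242 235 193 183 186 187 198
233  99 167 217 239 249 250 249 246 246 245 245 247 247 205 163 168 181 186 191 193 196 198 202 202 203 199 198 231 239 236 229 207 193 205 212 217
234   3  23  44  61  78  87 103 128 161 182 215 243 223 154 157 174 184 188 191 195 197 200 201 202 206 200 194 195 210 213 212 212 211 211 212 213
235  27   3   2   3   1   6  12  20  30  36  47  61 104 137 161 177 186 190 192 195 197 200 204 204 206 203 197 189 199 210 211 211 211 213 211 210
262
```

>>> {"name": "send_rows", "arguments": {
  "motion": "1 -0.08 0 1.2 0; 1 -0.08 0 2.4 0; 1 -0.08 0 3.3 0; 1 -0.08 0 3.6 0; 1 -0.08 0 3.9 0"
}}

```text
clock: 14.15
eef_pos: [0.5047, -0.1693, 0.1595]
tool_rot: [-0.255, 0.967, 0.0, -0.001]
ft_force: [-0.8, 0.0, 0.1]
grip_width: 0.0171
grasp_force: 60.8
```

```bash
python3 st.py
```

```text
t 14.15 ang 33.61 R 0.0429 z 0.1595 xyz [ 0.5047 -0.1693  0.1595] yaw -150.4 tilt 0.07 F [-0.81  0.02  0.07] Frad -0.66 Ftan(cw) -0.47 T [ 0.024 -0.05  -0.022] j6 -0.84 w 0.0171
```

>>> {"name": "send_rows", "arguments": {
  "motion": "1 0 0 0.2 0; 1 0 0 0.4 0; 1 0 0 0.4 0"
}}

```text
clock: 14.45
eef_pos: [0.5051, -0.1694, 0.1563]
tool_rot: [-0.256, 0.967, -0.0, 0.0]
ft_force: [0.3, -1.1, -0.6]
grip_width: 0.0176
grasp_force: 60.8
```

```bash
python3 st.py
```

```text
t 14.45 ang 33.17 R 0.0432 z 0.1563 xyz [ 0.5051 -0.1694  0.1563] yaw -150.4 tilt 0.0 F [ 0.26 -1.12 -0.56] Frad -0.39 Ftan(cw) 1.08 T [-0.056 -0.013  0.025] j6 -0.84 w 0.0176
```

>>> {"name": "send_rows", "arguments": {
  "motion": "1 0 0 0.2 -0.06; 1 0 0 0.2 -0.06"
}}

```text
clock: 14.65
eef_pos: [0.5051, -0.1694, 0.1544]
tool_rot: [-0.285, 0.959, -0.0, 0.0]
ft_force: [0.4, 0.1, -1.3]
grip_width: 0.0173
grasp_force: 60.8
```

>>> {"name": "send_rows", "arguments": {
  "motion": "1 0.01 -0.29 0 0.07; 1 0.04 -0.58 0 0.14; 1 0.09 -0.87 0 0.21; 1 0.16 -1.16 0 0.28; 1 0.25 -1.44 0 0.35"
}}

```text
clock: 15.15
eef_pos: [0.5103, -0.1799, 0.1544]
tool_rot: [-0.112, 0.994, 0.003, -0.0]
ft_force: [-0.7, 7.3, 1.7]
grip_width: 0.0171
grasp_force: 61.0
```

```bash
python3 st.py
```

```text
t 15.15 ang 17.64 R 0.0434 z 0.1544 xyz [ 0.5103 -0.1799  0.1544] yaw -167.1 tilt 0.37 F [-0.7   7.31  1.68] Frad 1.55 Ftan(cw) -7.18 T [ 1.842  0.272 -0.041] j6 -0.57 w 0.0171
```

>>> {"name": "send_rows", "arguments": {
  "motion": "1 0.01 -0.29 0 0.07; 1 0.04 -0.58 0 0.14; 1 0.09 -0.87 0 0.21; 1 0.16 -1.16 0 0.28; 1 0.25 -1.44 0 0.35"
}}

```text
clock: 15.65
eef_pos: [0.5122, -0.1944, 0.1545]
tool_rot: [0.063, 0.998, 0.003, 0.0]
ft_force: [1.8, 7.3, -1.1]
grip_width: 0.0174
grasp_force: 60.7
```

```bash
python3 st.py
```

```text
t 15.65 ang -1.91 R 0.0433 z 0.1545 xyz [ 0.5122 -0.1944  0.1545] yaw 172.8 tilt 0.38 F [ 1.76  7.32 -1.08] Frad 1.52 Ftan(cw) -7.38 T [ 1.789 -0.333 -0.003] j6 -0.24 w 0.0174
```

```bash
cat >> st.py <<'E'
print('Tt',np.hypot(*o['ft_torque'][:2]).round(3),'F~',(np.hypot(*o['ft_torque'][:2])/.26).round(2))
E
```

>>> {"name": "send_rows", "arguments": {
  "motion": "1 0.01 -0.29 0 0.07; 1 0.04 -0.58 0 0.14; 1 0.09 -0.87 0 0.21; 1 0.16 -1.16 0 0.28"
}}

```text
clock: 16.05
eef_pos: [0.5101, -0.206, 0.1546]
tool_rot: [0.201, 0.98, 0.003, 0.001]
ft_force: [3.7, 7.1, -2.0]
grip_width: 0.0174
grasp_force: 60.5
```

```bash
python3 st.py
```

```text
t 16.05 ang -17.58 R 0.0432 z 0.1546 xyz [ 0.5101 -0.206   0.1546] yaw 156.8 tilt 0.38 F [ 3.74  7.06 -2.01] Frad 1.43 Ftan(cw) -7.86 T [ 1.624 -0.927  0.007] j6 0.02 w 0.0174
Tt 1.869 F~ 7.19
```

>>> {"name": "send_rows", "arguments": {
  "motion": "1 0.01 -0.29 0 0.07; 1 0.04 -0.58 0 0.14; 1 0.09 -0.87 0 0.21; 1 0.16 -1.16 0 0.28"
}}

```text
clock: 16.45
eef_pos: [0.5049, -0.2167, 0.1547]
tool_rot: [0.336, 0.942, 0.003, 0.002]
ft_force: [5.8, 4.5, -4.0]
grip_width: 0.0172
grasp_force: 60.3
```

```bash
python3 st.py
```

```text
t 16.45 ang -33.35 R 0.043 z 0.1547 xyz [ 0.5049 -0.2167  0.1547] yaw 140.7 tilt 0.39 F [ 5.79  4.52 -3.98] Frad 2.35 Ftan(cw) -6.96 T [ 1.292 -1.301  0.033] j6 0.28 w 0.0172
Tt 1.834 F~ 7.05
```

>>> {"name": "send_rows", "arguments": {
  "motion": "1 0.01 -0.29 0 0.07; 1 0.04 -0.58 0 0.14; 1 0.09 -0.87 0 0.21; 1 0.16 -1.16 0 0.28"
}}

```text
clock: 16.85
eef_pos: [0.497, -0.2254, 0.1548]
tool_rot: [0.464, 0.886, 0.003, 0.002]
ft_force: [7.0, 3.6, -5.1]
grip_width: 0.0172
grasp_force: 60.2
```

```bash
python3 st.py
```

```text
t 16.85 ang -49.14 R 0.0429 z 0.1548 xyz [ 0.497  -0.2254  0.1548] yaw 124.7 tilt 0.4 F [ 7.01  3.56 -5.09] Frad 1.89 Ftan(cw) -7.63 T [ 0.87  -1.671  0.028] j6 0.54 w 0.0172
Tt 1.884 F~ 7.25
```

>>> {"name": "send_rows", "arguments": {
  "motion": "1 0.01 -0.29 0 0.07; 1 0.04 -0.58 0 0.14; 1 0.07 -0.8 0 0.19"
}}

```text
clock: 17.15
eef_pos: [0.4902, -0.23, 0.1549]
tool_rot: [0.546, 0.838, 0.003, 0.002]
ft_force: [7.4, 2.5, -5.7]
grip_width: 0.0178
grasp_force: 60.1
```

```bash
python3 st.py
```

```text
t 17.15 ang -60.15 R 0.0426 z 0.1549 xyz [ 0.4902 -0.23    0.1549] yaw 113.8 tilt 0.4 F [ 7.35  2.54 -5.75] Frad 1.46 Ftan(cw) -7.64 T [ 0.617 -1.747  0.036] j6 0.71 w 0.0178
Tt 1.853 F~ 7.13
```

>>> {"name": "send_rows", "arguments": {
  "motion": "1 0 0.2 0 0; 1 0 0.42 0 0; 1 0 0.42 -1 0; 1 0 0.42 -3 0; 1 0 0.42 -4.5 -0.1"
}}

```text
clock: 17.65
eef_pos: [0.4907, -0.2292, 0.2008]
tool_rot: [0.501, 0.865, -0.0, -0.0]
ft_force: [0.3, 0.3, -1.0]
grip_width: 0.0172
grasp_force: 60.8
```

```bash
python3 st.py; python3 - <<'E'
from h import *
o=bot.get_obs();Rm=R.from_quat(o['tool_rot']).as_matrix()
t=np.radians(32)
print(Rm.T@(np.array([.469+.0425*np.cos(t),-.193+.0425*np.sin(t),.2])-o['eef_pos'])*100)
E
```

```text
t 17.65 ang -59.08 R 0.0422 z 0.2008 xyz [ 0.4907 -0.2292  0.2008] yaw 119.8 tilt 0.03 F [ 0.27  0.3  -1.05] Frad -0.12 Ftan(cw) -0.38 T [-0.046  0.005  0.011] j6 0.61 w 0.0172
Tt 0.046 F~ 0.18
[4.38104206 4.16518164 0.07587381]
```

>>> {"name": "send_rows", "arguments": {
  "motion": "1 1.5 1 0 -0.14; 1 3.2 2.8 0 -0.28; 1 4.4 4.2 0 -0.42; 1 4.4 4.2 0 -0.56; 1 4.4 4.2 0 -0.7"
}}

```text
clock: 18.15
eef_pos: [0.5056, -0.1695, 0.2002]
tool_rot: [0.172, 0.985, -0.0, -0.0]
ft_force: [0.3, -0.1, -1.1]
grip_width: 0.0172
grasp_force: 60.8
```

>>> {"name": "send_rows", "arguments": {
  "motion": "1 0 0 0 -0.14; 1 0 0 0 -0.28; 1 0 0 0 -0.42; 1 0 0 0 -0.56; 1 0 0 0 -0.7"
}}

```text
clock: 18.65
eef_pos: [0.5053, -0.1702, 0.2001]
tool_rot: [-0.175, 0.984, -0.0, -0.0]
ft_force: [0.9, -0.0, -1.1]
grip_width: 0.0172
grasp_force: 60.8
```

>>> {"name": "send_rows", "arguments": {
  "motion": "1 0 0 0 -0.12; 1 0 0 0 -0.2; 1 0 0 0 -0.2; 1 0 0 0 -0.2"
}}

```text
clock: 19.05
eef_pos: [0.5055, -0.1702, 0.1998]
tool_rot: [-0.269, 0.963, -0.0, 0.0]
ft_force: [-0.3, 1.1, -1.4]
grip_width: 0.0172
grasp_force: 60.8
```

```bash
python3 st.py; python3 - <<'E'
from h import *
o=bot.get_obs();im=shot('wrist','w6.png');c=cam('wrist',o)
g=cv2.cvtColor(im,cv2.COLOR_RGB2GRAY)
P=lambda a,r=.042:proj(c,(.469+r*np.cos(np.radians(a)),-.193+r*np.sin(np.radians(a)),.119))
for a in (31,32,33): print(a,P(a))
u,v=P(32).astype(int)
for r in range(v-14,v+14,2): print(r,' '.join('%3d'%x for x in g[r,u-14:u+14]))
print(u-14)
E
```

```text
t 19.05 ang 32.02 R 0.0431 z 0.1998 xyz [ 0.5055 -0.1702  0.1998] yaw -148.8 tilt 0.02 F [-0.34  1.09 -1.4 ] Frad 0.29 Ftan(cw) -1.1 T [-0.01   0.052 -0.003] j6 -0.87 w 0.0172
Tt 0.053 F~ 0.21
31 [280.80065258 216.58232325]
32 [281.74717392 216.57822741]
33 [282.69350182 216.55849887]
202 181 182 180 182 186 187 187 186 186 187 181 184 182 139  97 103 124 129 129 129 128 129 131 132 136 137 134 133
204 181 183 181 182 185 188 188 187 188 186 181 182 183 189 187 136  94 102 122 130 132 128 130 129 129 132 137 135
206 184 182 181 181 185 188 188 188 188 187 183 181 183 186 189 193 187 137  95 103 123 129 131 130 128 129 130 131
208 183 182 185 185 186 185 175 160 161 163 180 180 182 184 186 187 189 192 184 108  84 103 122 131 130 129 129 129
210 255 207 187 180 182 187 167  93  81  85  82  83  84  85  86  86  85  83  85  88  86  80  83 100 121 129 130 132
212 248 247 251 255 219 199 150  91  84  89  90  89  88  90  90  89  90  89  89  89  88  88  90 135  98  95 116 127
214 252 253 250 251 255 251 215 106  87  90  91  91  89  93  92  91  92  91  93  91  92  88  94 173 190 155 104  97
216 249 252 250 241 245 244 214 105  82  88  91  88  89  89  88  89  89  89  88  89  89  83  91 169 188 188 191 187
218 238 251 254 246 238 243 235 117  85  90  90  93  93  91  89  90  91  92  91  91  91  88  93 156 187 186 185 183
220 248 245 244 239 239 242 234 134 111 116 119 119 119 119 122 121 122 120 124 123 122 123 122 159 185 187 185 183
222 251 239 237 238 239 240 233 210 144 134 116 116 119 120 121 123 124 123 124 125 126 123 125 155 185 187 184 184
224 246 242 238 238 238 239 238 237 229 228 225 225 221 167 156 156 155 133 131 134 139 156 159 165 185 186 184 185
226 240 242 240 240 240 241 241 241 242 242 243 240 241 242 243 245 245 244 246 210 186 187 187 187 187 188 186 185
228 235 236 236 236 237 237 237 236 237 237 237 238 238 239 239 239 239 238 239 240 240 241 202 181 182 184 183 184
267
```

>>> {"name": "send_rows", "arguments": {
  "motion": "1 0 -0.03 1.2 0; 1 0 -0.03 2.4 0; 1 0 -0.03 3.3 0; 1 0 -0.03 3.6 0; 1 0 -0.03 3.9 0"
}}

```text
clock: 19.6
eef_pos: [0.5055, -0.1701, 0.1595]
tool_rot: [-0.27, 0.963, 0.0, -0.001]
ft_force: [-0.0, 0.7, -1.8]
grip_width: 0.0173
grasp_force: 60.8
```

>>> {"name": "send_rows", "arguments": {
  "motion": "1 0 0 0.3 0; 1 0 0 0.6 0; 1 0 0 0.6 0"
}}

```text
clock: 19.9
eef_pos: [0.5057, -0.1702, 0.1541]
tool_rot: [-0.27, 0.963, 0.0, -0.0]
ft_force: [0.2, -0.0, -0.8]
grip_width: 0.0173
grasp_force: 60.8
```

```bash
python3 st.py
```

```text
t 19.9 ang 31.82 R 0.0432 z 0.1541 xyz [ 0.5057 -0.1702  0.1541] yaw -148.6 tilt 0.02 F [ 0.25 -0.04 -0.85] Frad 0.19 Ftan(cw) 0.17 T [ 0.019 -0.029 -0.041] j6 -0.87 w 0.0173
Tt 0.034 F~ 0.13
```

>>> {"name": "send_rows", "arguments": {
  "motion": "1 0.01 -0.29 0 0.07; 1 0.04 -0.58 0 0.14; 1 0.09 -0.87 0 0.21; 1 0.16 -1.16 0 0.28"
}}

```text
clock: 20.3
eef_pos: [0.5097, -0.1779, 0.1542]
tool_rot: [-0.133, 0.991, 0.003, -0.0]
ft_force: [-1.6, 7.0, 1.1]
grip_width: 0.0172
grasp_force: 60.9
```

```bash
python3 st.py
```

```text
t 20.3 ang 20.34 R 0.0434 z 0.1542 xyz [ 0.5097 -0.1779  0.1542] yaw -164.8 tilt 0.4 F [-1.58  6.96  1.13] Frad 0.94 Ftan(cw) -7.07 T [ 2.021  0.353 -0.025] j6 -0.61 w 0.0172
Tt 2.052 F~ 7.89
```

>>> {"name": "send_rows", "arguments": {
  "motion": "1 0.01 -0.29 0 0.07; 1 0.04 -0.58 0 0.14"
}}

```text
clock: 20.5
eef_pos: [0.5113, -0.1831, 0.1543]
tool_rot: [-0.063, 0.998, 0.004, 0.0]
ft_force: [-0.2, 8.6, -0.4]
grip_width: 0.0176
grasp_force: 60.9
```

```bash
python3 st.py
```

```text
t 20.5 ang 13.22 R 0.0434 z 0.1543 xyz [ 0.5113 -0.1831  0.1543] yaw -172.8 tilt 0.46 F [-0.23  8.58 -0.43] Frad 1.74 Ftan(cw) -8.41 T [2.325 0.138 0.061] j6 -0.47 w 0.0176
Tt 2.329 F~ 8.96
```

>>> {"name": "send_rows", "arguments": {
  "motion": "1 0.01 -0.29 0 0.07; 1 0.04 -0.58 0 0.14"
}}

```text
clock: 20.7
eef_pos: [0.5122, -0.1884, 0.1543]
tool_rot: [0.007, 1.0, 0.004, 0.0]
ft_force: [1.2, 10.5, -0.5]
grip_width: 0.0173
grasp_force: 60.8
```

```bash
python3 st.py
```

```text
t 20.7 ang 6.07 R 0.0435 z 0.1543 xyz [ 0.5122 -0.1884  0.1543] yaw 179.3 tilt 0.51 F [ 1.21 10.49 -0.5 ] Frad 2.32 Ftan(cw) -10.31 T [ 2.556 -0.253 -0.015] j6 -0.34 w 0.0173
Tt 2.569 F~ 9.88
```

>>> {"name": "send_rows", "arguments": {
  "motion": "1 0.01 -0.22 0 0.05; 1 0.03 -0.44 0 0.105"
}}

```text
clock: 20.9
eef_pos: [0.5124, -0.1925, 0.1543]
tool_rot: [0.059, 0.998, 0.005, 0.001]
ft_force: [2.2, 10.0, -0.7]
grip_width: 0.0173
grasp_force: 60.7
```

```bash
python3 st.py
```

```text
t 20.9 ang 0.62 R 0.0434 z 0.1543 xyz [ 0.5124 -0.1925  0.1543] yaw 173.3 tilt 0.56 F [ 2.15  9.98 -0.71] Frad 2.26 Ftan(cw) -9.96 T [ 2.715 -0.64  -0.004] j6 -0.25 w 0.0173
Tt 2.789 F~ 10.73
```

>>> {"name": "send_rows", "arguments": {
  "motion": "1 0 0.2 0 0; 1 0 0.4 0 0; 1 0 0.5 0 0; 1 0 0.5 0 0"
}}

```text
clock: 21.3
eef_pos: [0.5123, -0.1919, 0.1545]
tool_rot: [0.059, 0.998, -0.0, 0.0]
ft_force: [0.8, 1.8, -1.5]
grip_width: 0.0174
grasp_force: 60.8
```

```bash
python3 st.py
```

```text
t 21.3 ang 1.49 R 0.0433 z 0.1545 xyz [ 0.5123 -0.1919  0.1545] yaw 173.3 tilt 0.02 F [ 0.76  1.8  -1.54] Frad 0.8 Ftan(cw) -1.78 T [ 0.454 -0.105  0.001] j6 -0.24 w 0.0174
Tt 0.466 F~ 1.79
```

>>> {"name": "send_rows", "arguments": {
  "motion": "1 0 0.08 0 0; 1 0 0.08 -1 0; 1 0 0.08 -3 0; 1 0 0.08 -5 0.1; 1 0 0.08 -5 0.2"
}}

```text
clock: 21.8
eef_pos: [0.5141, -0.1925, 0.2085]
tool_rot: [0.161, 0.987, -0.001, 0.003]
ft_force: [0.1, 1.0, -0.9]
grip_width: 0.0178
grasp_force: 60.8
```

```bash
python3 st.py; python3 - <<'E'
from h import *
o=bot.get_obs();Rm=R.from_quat(o['tool_rot']).as_matrix()
print(Rm.T@(np.array([.4647,-.3429,.2])-o['eef_pos'])*100)
E
```

```text
t 21.8 ang 0.68 R 0.0451 z 0.2085 xyz [ 0.5141 -0.1925  0.2085] yaw 161.5 tilt 0.4 F [ 0.14  0.97 -0.94] Frad 0.15 Ftan(cw) -0.97 T [-0.01  -0.038  0.043] j6 -0.04 w 0.0178
Tt 0.039 F~ 0.15
[ -0.07435627 -15.83314581   0.86575618]
```

>>> {"name": "send_rows", "arguments": {
  "motion": "1 0 -3 0 0.14; 1 0 -7 0 0.28; 1 0 -11 0 0.42; 1 0 -14 0 0.56; 1 0 -15.8 0 0.7"
}}

```text
clock: 22.3
eef_pos: [0.4618, -0.3442, 0.2052]
tool_rot: [0.491, 0.871, -0.001, 0.001]
ft_force: [0.5, 0.2, -1.4]
grip_width: 0.0174
grasp_force: 60.7
```

>>> {"name": "send_rows", "arguments": {
  "motion": "1 0 0 0 0.14; 1 0 0 0 0.28; 1 0 0 0 0.42; 1 0 0 0 0.56; 1 0 0 0 0.7"
}}

```text
clock: 22.8
eef_pos: [0.4627, -0.342, 0.2052]
tool_rot: [0.759, 0.651, -0.0, 0.001]
ft_force: [0.4, -0.1, -1.5]
grip_width: 0.017
grasp_force: 60.7
```

>>> {"name": "send_rows", "arguments": {
  "motion": "1 0 0 0 0.14; 1 0 0 0 0.28; 1 0 0 0 0.28; 1 0 0 0 0.28; 1 0 0 0 0.28"
}}

```text
clock: 23.3
eef_pos: [0.4628, -0.3415, 0.2046]
tool_rot: [0.84, 0.542, -0.0, 0.0]
ft_force: [-0.5, -0.3, -1.5]
grip_width: 0.0171
grasp_force: 60.7
```

```bash
python3 st.py; python3 - <<'E'
from h import *
o=bot.get_obs();Rm=R.from_quat(o['tool_rot']).as_matrix()
print(Rm.T@(np.array([.4647,-.3429,.051])-o['eef_pos'])*100)
im=shot('wrist','w7.png');c=cam('wrist',o);print(proj(c,(.4647,-.3429,.034)))
u,v=proj(c,(.4647,-.3429,.034)).astype(int)
g=cv2.cvtColor(im,cv2.COLOR_RGB2GRAY)
for r in range(v-12,v+12): print(r,' '.join('%3d'%x for x in g[r,u-14:u+14]))
print(u-14)
E
```

```text
t 23.3 ang -92.37 R 0.1486 z 0.2046 xyz [ 0.4628 -0.3415  0.2046] yaw 65.6 tilt 0.03 F [-0.51 -0.28 -1.5 ] Frad 0.3 Ftan(cw) 0.49 T [ 0.047 -0.006 -0.02 ] j6 1.36 w 0.0171
Tt 0.047 F~ 0.18
[-0.0475005   0.22206463 15.36394531]
[283.78284098 189.65685736]
177  25  30  30  29  28  28  30  31  29  28  28  28  31  29  26  28  27  29  30  29  29  28  27  30  30  29  27  32
178  30  28  31  27  26  31  29  29  27  28  28  28  28  30  27  30  27  28  29  28  29  30  27  27  28  30  29  28
179  30  27  30  28  26  28  28  29  28  29  29  28  30  30  28  30  31  29  28  31  29  29  29  29  28  29  29  30
180  29  29  28  29  28  26  29  27  26  30  30  28  28  30  29  28  28  29  26  26  30  26  28  29  32  30  29  27
181  27  29  27  29  29  29  29  28  31  29  30  28  27  28  29  27  28  27  28  28  27  29  29  29  31  29  31  29
182  28  26  28  29  29  30  29  29  31  28  30  27  25  26  23  26  26  25  29  26  28  29  29  29  26  29  29  30
183  29  31  28  29  26  31  30  27  30  28  27  27  22  23  22  24  22  25  28  28  29  29  27  28  29  29  27  29
184  29  27  29  26  29  27  30  
[... 1242 characters left out ...]

195  28  29  30  28  28  28  29  29  30  29  22  20  18  19  20  18  20  18  21  23  27  27  29  28  28  26  29  27
196  29  27  28  27  29  29  28  29  30  27  29  24  20  17  20  21  22  19  22  24  29  28  28  29  27  28  31  31
197  28  27  27  28  29  30  27  28  28  27  30  28  30  26  27  23  25  26  26  30  29  28  28  29  26  31  28  30
198  27  30  28  27  27  27  29  28  28  31  27  30  28  28  29  29  29  27  31  27  29  28  28  28  30  29  27  28
199  29  28  28  30  28  26  28  27  29  29  31  28  29  29  30  28  28  30  27  29  28  30  28  29  28  29  29  26
200  28  28  28  26  29  28  28  28  29  30  28  28  29  27  28  29  29  28  27  28  26  30  28  30  28  29  29  27
269
```

>>> {"name": "send_rows", "arguments": {
  "motion": "1 -0.05 0.22 3 0; 1 -0.05 0.22 6 0; 1 -0.05 0.22 9 0; 1 -0.05 0.22 11 0; 1 -0.05 0.22 11.4 0"
}}

```text
clock: 23.85
eef_pos: [0.4628, -0.3412, 0.0873]
tool_rot: [0.841, 0.542, -0.001, -0.003]
ft_force: [-0.4, 0.8, -2.7]
grip_width: 0.017
grasp_force: 60.8
```

```bash
python3 st.py; python3 - <<'E'
from h import *
o=bot.get_obs();Rm=R.from_quat(o['tool_rot']).as_matrix()
print(Rm.T@(np.array([.4647,-.3429,.051])-o['eef_pos'])*100)
im=cv2.imread('pics/w7.png',0)
for r in (234,240,246): print(im[r,262:302])
E
```

```text
t 23.85 ang -92.4 R 0.1483 z 0.0873 xyz [ 0.4628 -0.3412  0.0873] yaw 65.6 tilt 0.35 F [-0.39  0.77 -2.69] Frad -0.75 Ftan(cw) 0.43 T [ 0.023  0.006 -0.043] j6 1.36 w 0.017
Tt 0.024 F~ 0.09
[-0.07906842  0.26455068  3.63145747]
[ 22  21  22  21  19  22  20  20  17  20  20  18  59 116 117 100  89  89
  85  89  86  86  87  86  86  86  90  87  33  17  21  24  21  21  22  23
  22  20  21  21]
[ 20  21  23  20  21  20  24  22  20  18  18  57 124 120 106  93  88  89
  88  88  88  88  86  87  84  86  84  91  91  35  14  21  21  20  19  21
  23  21  20  19]
[ 22  21  20  18  20  22  32  42  42  39  35 104 119 113 104  92  90  90
  90  89  86  88  88  87  86  85  87  89  91  60  29  30  29  29  23  23
  19  21  21  22]
```

>>> {"name": "send_rows", "arguments": {
  "motion": "1 0 0 0 0; 1 0 0 0 0"
}}

```text
clock: 24.05
eef_pos: [0.4656, -0.3433, 0.0917]
tool_rot: [0.841, 0.541, 0.0, 0.001]
ft_force: [-0.4, 0.2, -1.3]
grip_width: 0.0173
grasp_force: 60.8
```

```bash
python3 st.py; python3 - <<'E'
from h import *
o=bot.get_obs();Rm=R.from_quat(o['tool_rot']).as_matrix()
print(Rm.T@(np.array([.4647,-.3429,.051])-o['eef_pos'])*100)
E
```

```text
t 24.05 ang -91.29 R 0.1503 z 0.0917 xyz [ 0.4656 -0.3433  0.0917] yaw 65.6 tilt 0.14 F [-0.37  0.18 -1.29] Frad -0.17 Ftan(cw) 0.37 T [ 0.003 -0.045 -0.04 ] j6 1.36 w 0.0173
Tt 0.045 F~ 0.17
[ 1.68998175e-03 -1.10305631e-01  4.07346996e+00]
```

>>> {"name": "send_rows", "arguments": {
  "motion": "1 0 0 0 0; 1 0 0 0 0; 1 0 0 0.4 0; 1 0 0 0.6 0; 1 0 0 0.6 0"
}}

```text
clock: 24.55
eef_pos: [0.4644, -0.3424, 0.0839]
tool_rot: [0.841, 0.541, -0.0, -0.0]
ft_force: [0.2, -0.5, -1.3]
grip_width: 0.0172
grasp_force: 60.8
```

```bash
python3 st.py; python3 - <<'E'
from h import *
o=bot.get_obs();Rm=R.from_quat(o['tool_rot']).as_matrix()
print(Rm.T@(np.array([.4647,-.3429,.051])-o['eef_pos'])*100)
E
```

```text
t 24.55 ang -91.78 R 0.1494 z 0.0839 xyz [ 0.4644 -0.3424  0.0839] yaw 65.5 tilt 0.05 F [ 0.18 -0.49 -1.32] Frad 0.48 Ftan(cw) -0.2 T [ 0.058 -0.083 -0.05 ] j6 1.36 w 0.0172
Tt 0.102 F~ 0.39
[-0.03625687  0.05686183  3.28514182]
```

Within 0.7 mm; slow insertion.

>>> {"name": "send_rows", "arguments": {
  "motion": "1 -0.02 0.03 0.3 0; 1 -0.02 0.03 0.6 0; 1 -0.02 0.03 0.9 0; 1 -0.02 0.03 1.1 0; 1 -0.02 0.03 1.1 0"
}}

```text
clock: 25.05
eef_pos: [0.4646, -0.3427, 0.0728]
tool_rot: [0.841, 0.541, -0.0, -0.0]
ft_force: [0.1, -0.2, -1.2]
grip_width: 0.0174
grasp_force: 60.8
```

```bash
python3 st.py
```

```text
t 25.05 ang -91.68 R 0.1498 z 0.0728 xyz [ 0.4646 -0.3427  0.0728] yaw 65.5 tilt 0.06 F [ 0.06 -0.16 -1.17] Frad 0.15 Ftan(cw) -0.06 T [-0.009  0.026  0.02 ] j6 1.36 w 0.0174
Tt 0.027 F~ 0.1
```

Pin is entering freely; down 21 mm more.

>>> {"name": "send_rows", "arguments": {
  "motion": "1 0 0 0.5 0; 1 0 0 1 0; 1 0 0 1.5 0; 1 0 0 1.9 0; 1 0 0 2.1 0"
}}

```text
clock: 25.55
eef_pos: [0.4645, -0.3427, 0.0515]
tool_rot: [0.841, 0.541, -0.0, -0.001]
ft_force: [-0.2, -0.6, -1.2]
grip_width: 0.0175
grasp_force: 60.8
```

>>> {"name": "send_rows", "arguments": {
  "motion": "1 0 0 0 0; 1 0 0 0.05 0; 1 0 0 0.05 0"
}}

```text
clock: 25.85
eef_pos: [0.465, -0.343, 0.052]
tool_rot: [0.841, 0.541, 0.0, 0.0]
ft_force: [0.6, 0.2, -1.4]
grip_width: 0.0175
grasp_force: 60.8
```

```bash
python3 st.py
```

```text
t 25.85 ang -91.51 R 0.1501 z 0.052 xyz [ 0.465 -0.343  0.052] yaw 65.5 tilt 0.02 F [ 0.56  0.21 -1.36] Frad -0.22 Ftan(cw) -0.55 T [0.001 0.016 0.001] j6 1.36 w 0.0175
Tt 0.016 F~ 0.06
```

>>> {"name": "send_rows", "arguments": {
  "motion": "0.5 0 0 0 0; 0 0 0 0 0; -0.5 0 0 0 0; -1 0 0 0 0; -1 0 0 0 0"
}}

```text
clock: 26.35
eef_pos: [0.4649, -0.343, 0.0519]
tool_rot: [0.841, 0.541, 0.0, 0.0]
ft_force: [0.3, -1.0, 0.3]
grip_width: 0.0779
grasp_force: 0.0
```

>>> {"name": "send_rows", "arguments": {
  "motion": "-1 0 0 0 0; -1 0 0 -2 0; -1 0 0 -6 0; -1 0 0 -11 0; -1 0 0 -15 0"
}}

```text
clock: 26.85
eef_pos: [0.4651, -0.3431, 0.2044]
tool_rot: [0.841, 0.541, 0.0, 0.001]
ft_force: [1.1, -0.5, 0.1]
grip_width: 0.0853
grasp_force: 0.0
```

>>> {"name": "send_rows", "arguments": {
  "motion": "-1 0 0 0 0; -1 0 0 0 0; -1 0 0 0 0"
}}

```text
clock: 27.15
eef_pos: [0.4641, -0.3424, 0.2004]
tool_rot: [0.841, 0.541, -0.0, -0.001]
ft_force: [-0.9, -0.7, -0.7]
grip_width: 0.0852
grasp_force: 0.0
```

```bash
python3 st.py; python3 - <<'E'
from h import *
o=bot.get_obs();im=shot('wrist','w8.png');c=cam('wrist',o);g=cv2.cvtColor(im,cv2.COLOR_RGB2GRAY)
print('pred top',proj(c,(.4647,-.3429,.108)),'boxes',[(b['rect'],b['conf']) for b in boxes_of('wrist','bar')])
_,m=cv2.threshold(g,150,255,0)
u,v=proj(c,(.4647,-.3429,.108)).astype(int);q=m[v-25:v+25,u-25:u+25];print(np.array(cv2.findNonZero(q)).reshape(-1,2).min(0)+[u-25,v-25],np.array(cv2.findNonZero(q)).reshape(-1,2).max(0)+[u-25,v-25])
E
```

```text
t 27.15 ang -91.87 R 0.1494 z 0.2004 xyz [ 0.4641 -0.3424  0.2004] yaw 65.5 tilt 0.15 F [-0.87 -0.67 -0.66] Frad 0.7 Ftan(cw) 0.84 T [-0.013 -0.043 -0.032] j6 1.36 w 0.0852
Tt 0.045 F~ 0.17
pred top [282.81594108 212.86384591] boxes [([423.0, 192.1, 82.2, 54.7], 0.91), ([280.7, 203.4, 18.4, 38.5], 0.85), ([362.1, 142.5, 30.7, 23.0], 0.74)]
[273 203] [293 221]
```

The bar's top is at about (283,212), within a pixel of where it should be if upright and seated, and the arm is clear. Handing in.

```bash
python3 -c "
from workcell import workorder
print(workorder.job_done())"
```

```text
the job is handed in; nothing more can be done
None
```

I wound the collar about 182° clockwise, stood the bar back upright in its rest and handed the job in at about 27 s. By feel at the bar the pad grips the module with roughly 27–30 N, but the hand-in call returned no verdict.

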